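# Clamp a moulded chocolate block for shaving

### The arm

A 6-joint arm with a two-finger parallel gripper is mounted at the origin on a cart in front of the work surface, level with it; the furniture and walls round the work are solid. World frame = base frame: x ahead of the robot, y to its left, z up, the work surface at z = 0. Lengths are in m, angles in rad, forces in N, time in s.
With the tool pointing down it reaches from about 0.375 to 0.975 m from the base axis. Payload 3.8 kg.
Tool frame: the origin (TCP) lies midway between the tips of the shut fingers; the grasp point (between the pads) lies 19 mm behind it; z points along the fingers, y is the line along which they close (so a half turn about z gives the same grasp; the last joint's range is limited). The gripper opens to 85 mm and grips with 20 to 120 N. Pads are 22 mm wide; open, the fingers measure 114 mm over their backs; the gripper's body (76 mm by 85 mm) begins 54 mm behind the grasp point. The pads swing forward as they close: fully open they stand 13 mm farther back than shut.
Start: joints at [-1.145, 0.264, 1.604, -0, 1.274, -0.037], TCP at [0.301, -0.604, 0.231] pointing down, gripper open.
Joint ranges: [-2.63, 2.63], [-0.94, 2.18], [0.31, 2.57], [-1.31, 4.45], [0, 2.66], [-2.55, 2.55]. Speed limits (rad/s): [2.57, 2.57, 3.14, 3.14, 3.14, 3.14].

### API

Orientations are given as a rotation vector (axis times angle).
In Python, from workcell import status, read_camera, workorder, masks_of gives the robot as it stands.
- The arm moves only by the tool drive_tool, never from a script. Its argument "rows" is a list of rows, each a list of 7 numbers: the turn, a rotation vector about the tool's x, y, z in degrees, then the shift along the tool's x, y, z in m, then the opening, from 0 (shut) to 1 (fully open). In form: [[ax, ay, az, tx, ty, tz, claw], ...]. A call has 1 to 8 rows; each row shifts and turns the commanded pose from where the row before left it, along the tool's axes as they then stand; what a row does not reach is not made up. A row lasts 1/12 s, in which the tool goes at most 41.7 mm and 7.16 degrees, less where a joint would pass 70% of its speed; a pose out of reach is approached as far as the arm can. A call is refused whole if a number of a shift passes 0.0417 or a number of a turn 7.16, either way. A call with a gripper value outside its range is refused whole. The fingers move at their own pace and stop on an object; "force" is the grip in N (left out, the last holds). Time passes only in rows, so rows that do not move let the fingers close. It gives the time, the measured TCP pose, the force, the opening and the grip force at its end, in the units of the state.
- status.read_state(): the state, without advancing time (a new reading comes with each control period).
- read_camera(name): name is "scene" or "top" or "wrist"; returns a dict with "color" (384x512x3 uint8, red, green, blue), "intrinsics" (3x3 intrinsics, pixels), "D" ([k1, k2, p1, p2, k3] as OpenCV has them; the pictures are not rectified), "world_from_camera" (4x4, takes a point from camera to world coordinates); the wrist camera has in their place "mount" (4x4, takes a point from camera to tool coordinates, whose origin is the TCP and whose axes are the flange's). Camera axes: x right, y up, looking along -z (the intrinsics and any distortion apply to the point x, -y, -z); pixel columns grow to the right and rows downward; lengths in m; the calibration is good to about 2 mm. A picture is of the moment at which its call begins: read the wrist's pose just before it. There is no depth.
- workorder.finish_job(): hands the job in; it is judged then, once.
Trained networks look in a picture, given as the dict that the camera call returned (one of the last four; its "shot" number tells which), for a name from the list of things; names that differ only in an ending like _2 or _b are one class to them, and where a whole thing is asked for, a point or a joint stands for the part that bears it (a point fixed in the world has none). Each returns a list of dicts, best first, with "score" (0 to 1); they miss things now and then, are a little off and sometimes report something else, mostly with a low value. They report only what shows in the picture. A call takes as long as a camera call. They do not tell look-alikes from the thing itself.
- masks_of(picture, name): "mask" (384x512 bool, what is visible of it) and "bbox" ([left, top, right, bottom] in pixels, round what is visible of it).
The state is a dict: "time": time; "q": joint angles; "joint_vel": joint speeds; "joint_torque": joint torques, N m; "tool_pos": TCP position; "tcp_rot": TCP orientation; "wrist_force": force on the tool from outside, world axes, zero at the start; "torque": the same for the moment, N m; "width": opening from 0.0 (shut) to 1.0 (fully open); "grip_force": force on a finger pad.
Only numpy, scipy, OpenCV 4.12 (cv2) and the standard library are available. Lean on these libraries where they do the work, as an engineer would, in place of code of your own. Each camera call takes 0.05 s, during which the arm holds its last target. There are 200 camera calls.

### The job

Lift the block of cooking chocolate out of the open half mould, set it down (do not drop it) standing on the wooden base of the bench clamp, lengthwise between the jaws, near the fixed jaw and in line with it. Then pump the clamp's trigger, and do not push the sliding jaw by hand: squeeze it towards the handle and let it return, again and again, until the sprung jaw face has closed on the block, presses it against the fixed jaw and is itself pushed in about half of its spring travel, never right in, which would crush the chocolate. Finish while holding the trigger squeezed like that; leave the other kitchen things where they are.

Things in the scene. Friction and masses are not known exactly. Their poses are not given: they have to be found in the camera images.
- block: Dark brown block of cooking chocolate, 70 (its x) x 36 (its y) x 60 mm high, 0.19 kg nominal, three moulded bars on the top. Origin: centre of the underside. A half turn about z makes no difference.
- mould: Lower half of an aluminium two-part mould, fixed to the worktop: 96 x 62 mm, 28 mm high, 5 mm register pins on its end walls, a low lug at each end. The block stands in its cavity (74 x 40 mm, floor 6 mm above the worktop), long side along the mould's x, so the block's upper 38 mm is free. Origin: centre of the underside.
- clamp: One-hand ratchet bench clamp, fixed to the worktop: wooden base 262 x 76 x 12 mm (x -236 to +26 mm), steel housing at x -222 to -160, 30 wide, 105 high. Origin: on the worktop, below the middle of the fixed jaw's face. x: clamping direction, from the trigger end to the fixed jaw; z up. The block stands on the base (z = 12 mm), x -70 to 0 when it touches the fixed jaw.
- anvil: Fixed jaw: steel plate 60 mm wide, 12 mm thick, top 60 mm above the worktop, its face (x = 0 in the clamp frame) looks to the clamp's -x. Its origin and axes are those of the clamp.
- ram (a joint): How far the toothed rod with the sliding jaw has advanced towards the fixed jaw, m, 0 to 0.065; it stays where it is by friction (6 N) and starts between 0.004 and 0.020. The free jaw face is at x = -0.118 + ram in the clamp frame.
- pad (a joint): How far the sprung jaw face is pushed back towards the plate behind it, m, 0 (free) to 0.016 (right in); spring 0.6 N/mm, about 1 N preload. Half is 0.008.
- jaw_face: Sprung face of the sliding jaw: aluminium plate 44 mm wide, 40 mm high, 14 to 54 mm above the worktop, 8 mm thick. Its origin is that of the ram (it is the clamp's origin when ram and pad are 0), not a point on the plate.
- jaw_back: Steel plate behind the sprung face, with the toothed rod that runs back through the housing. Origin: the clamp's origin when ram is 0.
- trigger (a joint): Squeeze of the trigger, rad, 0 (let go; a spring returns it) to 0.36 (full). A pawl below the pivot moves the rod forward about 44 mm per rad, less 4 to 8 mm of play at each new stroke (teeth 4 mm apart): 8 or 12 mm of ram per full stroke, engaging late in it. It takes about 5 N at the grip in the play, 10 N to move the free jaw, 15 N when clamping.
- trigger_grip: Upright black trigger in front (clamp +x side) of the handle, 10 mm thick, 18 mm wide, top 161 mm above the worktop. Its origin is on the pivot, 93 mm above the worktop; it turns about that, its z along the trigger.
- trigger_front (a point): Front face of the trigger at gripping height, 143 mm above the worktop: push it towards the handle (clamp -x); it travels about 18 mm. Let go it is at x = -0.171, full squeeze -0.189 (clamp frame).
- handle_back (a point): Back of the fixed black upright handle (16 x 24 mm, top 165 mm above the worktop), 143 mm above the worktop, at x = -0.220 (clamp frame): 49 mm behind the trigger's front face when let go, 31 mm at full squeeze. Fingers can straddle both from above (closing along the clamp's x).
- lemon: Bystander, leave alone: yellow lemon, 78 x 55 x 56 mm. Origin: centre of the underside.
- salt_shaker: Bystander, leave alone: glass salt shaker, 44 mm across, 90 mm high. Origin: centre of the underside.
- ramekin: Bystander, leave alone: dark ribbed ramekin, 104 mm across, 48 mm high. Origin: centre of the underside.
- tin: Bystander, leave alone: short food tin, 75 mm across, 58 mm high. Origin: centre of the underside.
- notebook: Bystander, leave alone: purple notebook lying flat, 148 x 109 x 14 mm. Origin: centre of the underside.
- label_tape: Bystander, leave alone: narrow roll of tape lying flat, 104 mm across, 25 mm high. Origin: centre of the underside.
Things that resemble listed ones, but are neither listed nor needed, are in the scene too. There is more than one size of the block; the one meant has the size given above.

How it is judged:
On the way, in this order (a step that is already met when the one before it is completed fails the run):
1. the block is lifted clear of the mould (z of block in the frame of mould above 0.035 m and contact force between the fingers and block above 0.5 N), for 0.1 s.
2. the block stands on the clamp's base between the jaws, let go, not yet touched by the sprung face (x of block in the frame of clamp between -0.06 and -0.03 m and y of block in the frame of clamp between -0.012 and 0.012 m and z of block in the frame of clamp between 0.008 and 0.016 m and angle between block's own z axis and vertical below 0.08 rad and angle between the x axis of block and the x axis of clamp, either way round below 0.15 rad and contact force between the fingers and block below 0.1 N and contact force between jaw_face and block below 0.3 N and linear speed of block below 0.02 m/s), for 0.2 s.
At the end, for the whole second after the job is handed in: Fingers still hold the trigger squeezed (over 0.04 rad, 1 N). The block stands on the base (tilt < 0.08 rad), within 12 mm and 0.15 rad of the clamp's line, pressed by the sprung face (> 1.5 N) against the fixed jaw (> 1 N); the sprung face is pushed in 4 to 12.5 mm. No finger touches the block (x of block in the frame of clamp between -0.06 and -0.032 m and y of block in the frame of clamp between -0.012 and 0.012 m and z of block in the frame of clamp between 0.008 and 0.016 m and angle between block's own z axis and vertical below 0.08 rad and angle between the x axis of block and the x axis of clamp, either way round below 0.15 rad and value of joint pad between 0.004 and 0.0125 m and contact force between jaw_face and block above 1.5 N and contact force between block and anvil above 1 N and value of joint trigger above 0.04 rad and contact force between the fingers and trigger_grip above 1 N and contact force between each of the arm, the fingers and block below 0.2 N); the arm keeps its last pose, push and grip.
It fails at once if the sprung face is pushed right in (over 14.5 mm), or presses the block with over 20 N: the chocolate is crushed (value of joint pad above 0.0145 m or contact force between jaw_face and block above 20 N).
It fails at once if the sliding jaw is pushed by the robot instead of being pumped (contact force between any of the fingers, the arm and jaw_face above 2 N or contact force between any of the fingers, the arm and jaw_back above 2 N).
It fails at once if the block is dropped (in the air with nothing holding it) (height (world z) of block above 0.04 m and contact force between block and anything else below 0.02 N).
It fails at once if another kitchen thing is moved by more than 30 mm (distance of any of lemon, salt_shaker, ramekin, tin, notebook, label_tape from where it was at the start of the episode above 0.03 m).
It also fails if it takes over 64 s, if anything falls off the work surface, if the arm or the gripper's body presses on something with over 40 N, if the wrist force passes 120 N, or if a joint passes its speed limit or range.

## Working session

There is one attempt and no reset: what is moved stays moved. The work goes in short steps, Python scripts to look and compute and a tool call to move; the robot and the scene stay as the last step left them, time stands still between calls to the robot, and variables do not carry over. Pictures are saved under pics/ and viewed, at most 12 in all, crops included, and the job is handed in when it is done.

Besides the shell and the picture viewer there is one more tool, called after ">>>" in YAML: its name, and indented under it one key for each argument. drive_tool: Moves the arm, as the interface text tells. Its arguments: {"type":"object","properties":{"rows":{"type":"array"},"force":{"type":"number"}},"required":["rows"]}

```bash
mkdir -p pics; ls; cat > h.py <<'E'
import numpy as np, cv2
from workcell import status, read_camera, workorder, masks_of
from scipy.spatial.transform import Rotation as R
def ray(p,uv,W=None):
    W=p["world_from_camera"] if W is None else W
    uv=np.asarray(uv,float).reshape(-1,1,2)
    n=cv2.undistortPoints(uv,np.array(p["intrinsics"]),np.array(p["D"]))[:,0]
    d=np.c_[n[:,0],-n[:,1],-np.ones(len(n))]@np.array(W)[:3,:3].T
    return np.array(W)[:3,3],d
def onz(p,uv,z,W=None):
    o,d=ray(p,uv,W); return o+d*((z-o[2])/d[:,2])[:,None]
def proj(p,X,W=None):
    W=np.array(p["world_from_camera"] if W is None else W)
    X=np.asarray(X,float).reshape(-1,3); c=(X-W[:3,3])@W[:3,:3]
    return cv2.projectPoints((c*[1,-1,-1]).reshape(-1,1,3),np.zeros(3),np.zeros(3),np.array(p["intrinsics"]),np.array(p["D"]))[0][:,0]
def wristW(p,s):
    T=np.eye(4);T[:3,:3]=R.from_rotvec(s["tcp_rot"]).as_matrix();T[:3,3]=s["tool_pos"]
    return T@np.array(p["mount"])
E
python3 - <<'E'
from h import *
s=status.read_state(); print(s)
for c in["scene","top"]:
    p=read_camera(c); cv2.imwrite(f"pics/{c}0.png",cv2.resize(p["color"][:,:,::-1],(800,600)))
    print(c,np.round(p["world_from_camera"],3).tolist(),np.round(p["intrinsics"],1).tolist(),p["D"])
    for n in["block","mould","clamp","anvil","jaw_face","trigger_grip","lemon","salt_shaker","ramekin","tin","notebook","label_tape"]:
        for m in masks_of(p,n):
            b=m["bbox"]; v,u=np.nonzero(m["mask"]); print(n,round(m["score"],2),np.round(b).tolist(),np.round(onz(p,[[u.mean(),v.mean()]],.03)[0],3))
E
```

```text
pics
{'time': 0.0, 'q': array([-1.14487942e+00,  2.64817866e-01,  1.60538457e+00, -1.38158046e-07,
        1.27371571e+00, -3.68959953e-02]), 'joint_vel': array([ 0.00063208,  0.00021138, -0.00122741,  0.00029079,  0.00099241,
       -0.00138398]), 'joint_torque': array([ 1.51455817e-03, -5.15100682e+01, -3.67318618e+01, -5.92932270e-05,
        1.29709026e-02, -1.23407426e-05]), 'tool_pos': array([ 0.30105857, -0.60331246,  0.22991273]), 'tcp_rot': array([-3.05563197e+00, -7.19990714e-01,  7.05739587e-04]), 'wrist_force': array([-0.74431175,  0.62425861, -0.02920699]), 'torque': array([ 0.02667393, -0.03501857,  0.05904403]), 'grip_force': 0.0, 'width': 0.997994095922961}
scene [[-0.646, 0.598, -0.475, 0.16], [-0.764, -0.501, 0.407, 0.441], [0.005, 0.626, 0.78, 0.891], [0.0, 0.0, 0.0, 1.0]] [[348.7, 0.0, 254.9], [0.0, 348.7, 192.8], [0.0, 0.0, 1.0]] [-0.02069518  0.          0.          0.          0.        ]
block 0.79 [185.0, 292.0, 219.0, 326.0] [0.491 0.333 0.03 ]
block 0.72 [217.0, 263.0, 230.0, 290.0] [0.519 0.243 0.03 ]
block 0.35 [255.0, 216.0, 271.0, 243.0] [0.567 0.063 0.
[... 1370 characters left out ...]
7 0.03 ]
mould 0.54 [168.0, 236.0, 186.0, 269.0] [0.459 0.329 0.03 ]
clamp 0.55 [246.0, 221.0, 286.0, 239.0] [ 0.537 -0.     0.03 ]
clamp 0.17 [245.0, 214.0, 246.0, 230.0] [0.567 0.061 0.03 ]
anvil 0.66 [245.0, 213.0, 249.0, 232.0] [0.568 0.061 0.03 ]
jaw_face 0.59 [276.0, 217.0, 285.0, 229.0] [ 0.548 -0.064  0.03 ]
lemon 0.57 [220.0, 182.0, 235.0, 195.0] [0.729 0.118 0.03 ]
salt_shaker 0.61 [273.0, 171.0, 280.0, 187.0] [ 0.754 -0.074  0.03 ]
ramekin 0.63 [168.0, 181.0, 197.0, 208.0] [0.735 0.299 0.03 ]
tin 0.35 [280.0, 217.0, 284.0, 232.0] [ 0.549 -0.064  0.03 ]
notebook 0.84 [129.0, 199.0, 160.0, 236.0] [0.631 0.449 0.03 ]
label_tape 0.33 [271.0, 167.0, 281.0, 187.0] [ 0.752 -0.075  0.03 ]
```

View pics/scene0.png

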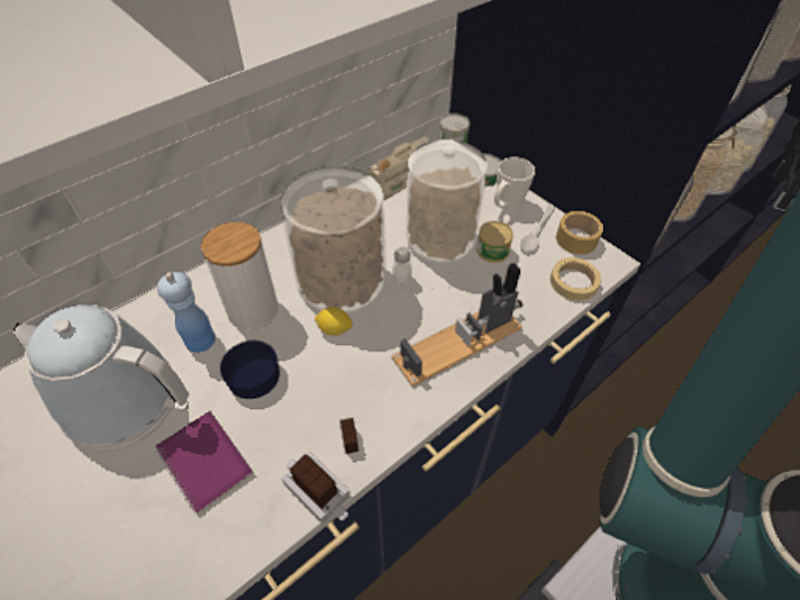

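View pics/top0.png

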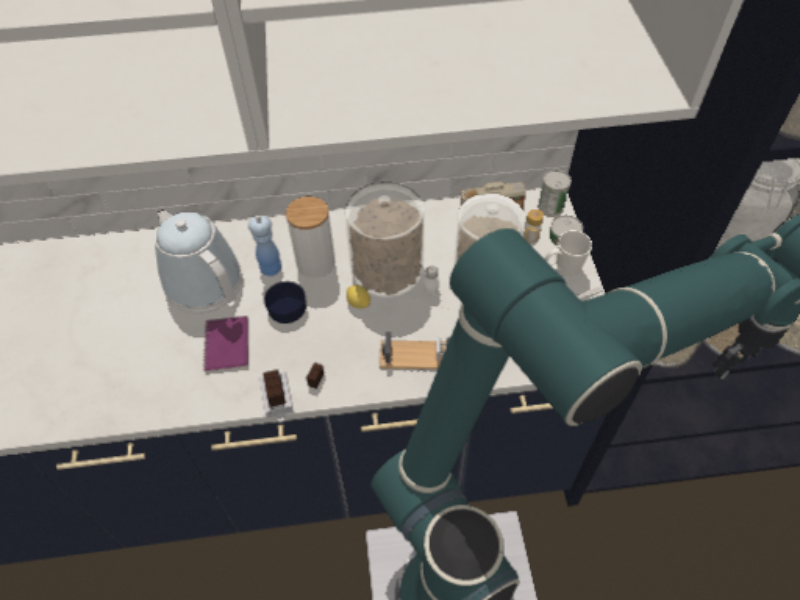

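The chocolate in the mould is at (315,478) in the scene picture, with a smaller loose decoy bar at (349,437). The clamp runs from its fixed jaw at (410,357) to its handle at (505,290), so its x axis is about world +y. Next I'll go over the clamp for a close look.

>>> drive_tool:
  rows:
    - [0,0,0,0.024,-0.023,-0.0094,1]
    - [0,0,0,0.024,-0.023,-0.0094,1]
    - [0,0,0,0.024,-0.023,-0.0094,1]
    - [0,0,0,0.024,-0.023,-0.0094,1]
    - [0,0,0,0.024,-0.023,-0.0094,1]
    - [0,0,0,0.024,-0.023,-0.0094,1]
    - [0,0,0,0.024,-0.023,-0.0094,1]
    - [0,0,0,0.024,-0.023,-0.0094,1]

```text
time: 1.97
tool_pos: [0.3912, -0.3521, 0.3071]
tcp_rot: [3.058, 0.72, 0.001]
wrist_force: [1.0, -0.0, 0.4]
width: 0.996
grip_force: 0.0
```

>>> drive_tool:
  rows:
    - [0,0,0,0.024,-0.023,-0.0094,1]
    - [0,0,0,0.024,-0.023,-0.0094,1]
    - [0,0,0,0.024,-0.023,-0.0094,1]
    - [0,0,0,0.024,-0.023,-0.0094,1]
    - [0,0,6.6,0.024,-0.023,-0.0094,1]
    - [0,0,6.6,0.024,-0.023,-0.0094,1]
    - [0,0,6.6,0.024,-0.023,-0.0094,1]
    - [0,0,6.6,0.024,-0.023,-0.0094,1]

```text
time: 2.63
tool_pos: [0.501, -0.112, 0.3828]
tcp_rot: [3.141, -0.005, 0.002]
wrist_force: [1.2, -0.9, -0.3]
width: 0.998
grip_force: 0.0
```

```bash
python3 - <<'E'
from h import *
s=status.read_state(); print(s["tool_pos"],R.from_rotvec(s["tcp_rot"]).as_matrix().round(3).tolist())
p=read_camera("wrist"); print(np.round(p["mount"],3).tolist())
W=wristW(p,s)
cv2.imwrite("pics/w1.png",cv2.resize(p["color"][:,:,::-1],(800,600)))
for n in["clamp","anvil","jaw_face","jaw_back","trigger_grip","block","mould"]:
    for m in masks_of(p,n):
        b=m["bbox"]; v,u=np.nonzero(m["mask"]); print(n,round(m["score"],2),np.round(b).tolist(),np.round(onz(p,[[u.mean(),v.mean()]],.03,W)[0],3))
for q in[(.57,.06,.06),(.5,.06,0),(.55,-.17,.165)]: print(proj(p,q,W))
E
```

```text
[ 0.5010248  -0.11195952  0.38280745] [[1.0, -0.003, 0.001], [-0.003, -1.0, -0.0], [0.001, 0.0, -1.0]]
[[-0.0, 0.965, 0.261, 0.065], [1.0, 0.0, -0.001, -0.001], [-0.001, 0.261, -0.965, -0.142], [0.0, 0.0, 0.0, 1.0]]
clamp 0.8 [152.0, 97.0, 299.0, 158.0] [ 0.547 -0.06   0.03 ]
clamp 0.3 [216.0, 1.0, 244.0, 21.0] [ 0.737 -0.072  0.03 ]
anvil 0.77 [150.0, 102.0, 167.0, 139.0] [0.566 0.067 0.03 ]
anvil 0.75 [1.0, 141.0, 30.0, 188.0] [0.483 0.339 0.03 ]
jaw_face 0.7 [222.0, 120.0, 241.0, 147.0] [ 0.544 -0.061  0.03 ]
jaw_back 0.59 [220.0, 118.0, 304.0, 148.0] [ 0.54  -0.089  0.03 ]
trigger_grip 0.18 [221.0, 119.0, 246.0, 144.0] [ 0.546 -0.06   0.03 ]
block 0.98 [0.0, 142.0, 32.0, 187.0] [0.482 0.339 0.03 ]
block 0.83 [50.0, 130.0, 80.0, 159.0] [0.522 0.235 0.03 ]
mould 0.83 [0.0, 127.0, 52.0, 195.0] [0.493 0.306 0.03 ]
[[153.10655351 117.00860813]]
[[168.12504456 154.06948641]]
[[298.89230423 131.6387412 ]]
```

View pics/w1.png

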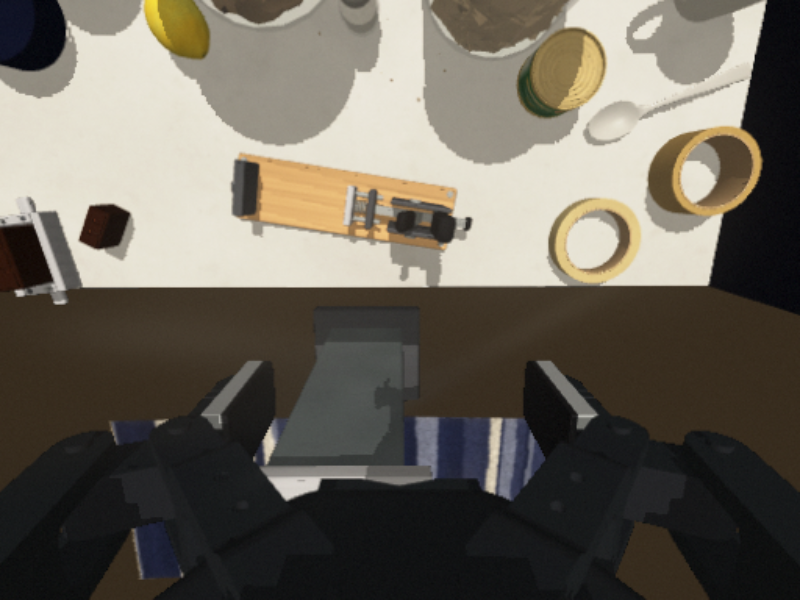

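The wrist view shows the clamp base from (240,154) to (457,189), the fixed jaw at (245,187), the jaw face at (352,206) and the handle/trigger at (425,220). The mould with its block is at the left edge at (20,255). Moving over the mould.

```bash
python3 - <<'E'
from h import *
s=status.read_state()
p=read_camera("wrist"); W=wristW(p,s)
hsv=cv2.cvtColor(p["color"],cv2.COLOR_RGB2HSV)
m=((hsv[...,0]>8)&(hsv[...,0]<25)&(hsv[...,1]>90)&(hsv[...,2]>90)).astype(np.uint8); m[:, :140]=0;m[:,300:]=0;m[:90]=0;m[165:]=0
v,u=np.nonzero(m); P=onz(p,np.c_[u,v],.012,W)[:,:2].astype(np.float32)
r=cv2.minAreaRect(P); print(len(P),r,cv2.boxPoints(r))
np.save("wood.npy",P)
E
```

```text
3849 ((0.5470646619796753, -0.04719431698322296), (0.25840625166893005, 0.07477365434169769), 80.97451782226562) [[ 0.48987216 -0.16893274]
 [ 0.56372005 -0.18066275]
 [ 0.60425717  0.0745441 ]
 [ 0.5304093   0.08627412]]
```

>>> drive_tool:
  rows:
    - [0,0,0,0.0025,-0.0375,0.005,1]
    - [0,0,0,0.0025,-0.0375,0.005,1]
    - [0,0,0,0.0025,-0.0375,0.005,1]
    - [0,0,0,0.0025,-0.0375,0.005,1]
    - [0,0,0,0.0025,-0.0375,0.005,1]
    - [0,0,0,0.0025,-0.0375,0.005,1]
    - [0,0,0,0.0025,-0.0375,0.005,1]
    - [0,0,0,0.0025,-0.0375,0.005,1]

```text
time: 3.75
tool_pos: [0.5202, 0.1869, 0.3414]
tcp_rot: [3.141, 0.001, 0.0]
wrist_force: [1.3, -0.6, 0.3]
width: 1.0
grip_force: 0.0
```

>>> drive_tool:
  rows:
    - [0,0,0,0.0025,-0.0375,0.005,1]
    - [0,0,0,0.0025,-0.0375,0.005,1]
    - [0,0,0,0.0025,-0.0375,0.005,1]
    - [0,0,0,0.0025,-0.0375,0.005,1]
    - [0,0,0,0,0,0,1]

```text
time: 4.17
tool_pos: [0.5293, 0.3409, 0.3191]
tcp_rot: [-3.14, -0.009, 0.005]
wrist_force: [-1.1, -0.4, 0.8]
width: 0.997
grip_force: 0.0
```

```bash
python3 - <<'E'
from h import *
s=status.read_state(); print(s["tool_pos"],R.from_rotvec(s["tcp_rot"]).as_matrix().round(3).tolist())
p=read_camera("wrist"); W=wristW(p,s)
im=p["color"].copy()
for n in["block","mould"]:
    for m in masks_of(p,n):
        mk=m["mask"].astype(np.uint8); print(n,round(m["score"],2),np.round(m["bbox"]).tolist())
        c=max(cv2.findContours(mk,0,1)[0],key=len)[:,0]
        for z in((.066,) if n=="block" else (.028,)):
            P=onz(p,c,z,W)[:,:2].astype(np.float32); print(z,cv2.minAreaRect(P))
        cv2.drawContours(im,[c.reshape(-1,1,2)],-1,(0,255,0) if n=="block" else (255,0,0),1)
cv2.imwrite("pics/w2.png",cv2.resize(im[:,:,::-1],(800,600),interpolation=cv2.INTER_NEAREST))
E
```

```text
[0.52933138 0.34091264 0.31906372] [[1.0, 0.005, -0.003], [0.005, -1.0, 0.002], [-0.003, -0.002, -1.0]]
block 0.9 [301.0, 149.0, 334.0, 184.0]
0.066 ((0.5275146961212158, 0.25018593668937683), (0.031466685235500336, 0.04444006085395813), 62.82497787475586)
block 0.72 [245.0, 162.0, 269.0, 215.0]
0.066 ((0.4912368059158325, 0.33457642793655396), (0.07768958806991577, 0.03566260635852814), 8.105473518371582)
mould 0.56 [238.0, 145.0, 279.0, 217.0]
0.028 ((0.4974440634250641, 0.33529672026634216), (0.11216825991868973, 0.06090427562594414), 7.431077480316162)
mould 0.27 [486.0, 136.0, 512.0, 169.0]
0.028 ((0.5451757907867432, -0.05866486579179764), (0.03942642733454704, 0.047201529145240784), 83.38978576660156)
```

View pics/w2.png

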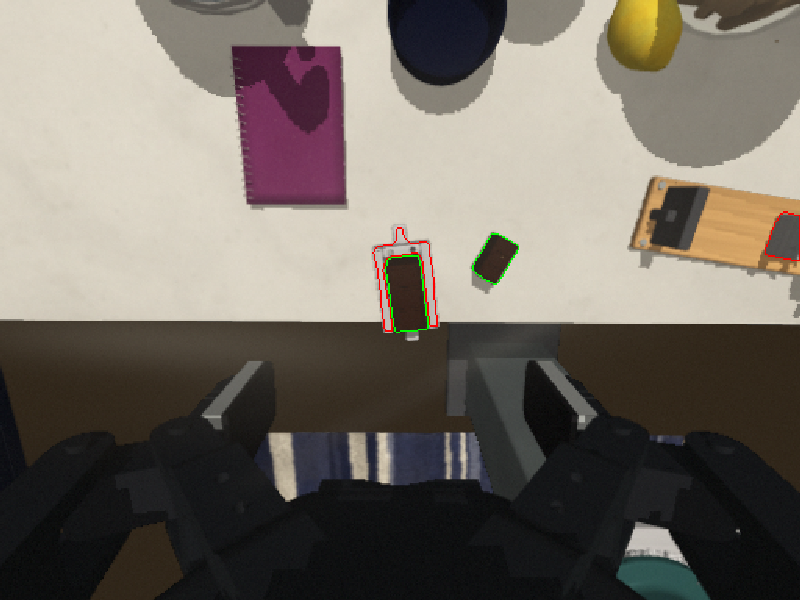

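```bash
cat >> h.py <<'E'
from scipy.optimize import minimize
def hull_mask(p,W,X,k=8,sh=(384,512)):
    h=cv2.convexHull(((proj(p,X,W)+.5)*k).astype(np.float32)); 
    x0,y0=0,0
    big=np.zeros((sh[0]*k//2,sh[1]*k//2),np.uint8); cv2.fillConvexPoly(big,np.round(h/2).astype(np.int32),1)
    return cv2.resize(big.astype(np.float32),(sh[1],sh[0]),interpolation=cv2.INTER_AREA)
def box(x0,x1,y0,y1,z0,z1): return np.array([[a,b,c] for a in(x0,x1) for b in(y0,y1) for c in(z0,z1)])
def place(B,v):
    c,s=np.cos(v[2]),np.sin(v[2]); return np.c_[v[0]+c*B[:,0]-s*B[:,1],v[1]+s*B[:,0]+c*B[:,1],B[:,2]]
def fit(p,W,mask,B,v0,valid=None):
    f=lambda v:(np.abs(hull_mask(p,W,place(B,v))-mask)*(1 if valid is None else valid)).sum()
    S=np.array([v0]+[np.array(v0)+d for d in np.diag([.006,.006,.08])])
    r=minimize(f,v0,method="Nelder-Mead",options=dict(initial_simplex=S,xatol=1e-5,fatol=.1)); return r.x,r.fun
E
python3 - <<'E'
from h import *
s=status.read_state(); print(s["q"].round(3)); p=read_camera("wrist"); W=wristW(p,s)
g=p["color"].astype(int).max(2)
for m in masks_of(p,"block"):
    b=m["bbox"].astype(int) if hasattr(m["bbox"],"astype") else np.array(m["bbox"],int)
    if b[2]>290: continue
    mk=m["mask"].astype(float)
    dk=np.zeros((384,512)); sl=np.s_[b[1]-3:b[3]+3,b[0]-3:b[2]+4]; dk[sl]=(g[sl]<95)
    for nm,M in(("net",mk),("dark",dk)): print(nm,M.sum(),fit(p,W,M,box(-.035,.035,-.018,.018,.028,.066),[.487,.334,.13]))
for m in masks_of(p,"mould"):
    if m["bbox"][2]<300:
        M=np.zeros((384,512),np.uint8); c=max(cv2.findContours(m["mask"].astype(np.uint8),0,1)[0],key=len); cv2.fillConvexPoly(M,cv2.convexHull(c),1)
        v=np.ones((384,512)); v[:157]=0; v[212:]=0
        print("mould",fit(p,W,M.astype(float),box(-.048,.048,-.031,.031,0,.028),[.487,.334,.13],v))
E
```

```text
[ 5.250e-01  1.340e-01  1.595e+00 -1.000e-03  1.414e+00  2.094e+00]
net 1036.0 (array([0.48881481, 0.33357642, 0.14769656]), np.float64(82.0))
dark 1145.0 (array([0.48817691, 0.3344499 , 0.11929865]), np.float64(76.25))
mould (array([0.48824999, 0.33419755, 0.13251407]), np.float64(54.5625))
```

>>> drive_tool:
  rows:
    - [0,0,-3.75,-0.02,0.0035,0.03,1]
    - [0,0,-3.75,-0.02,0.0035,0.03,1]
    - [0,0,0,0,0,0.035,1]
    - [0,0,0,0,0,0.035,1]
    - [0,0,0,0,0,0.035,1]
    - [0,0,0,0,0,0.03,1]
    - [0,0,0,0,0,0,1]
    - [0,0,0,0,0,0,1]

```text
time: 5.13
tool_pos: [0.4893, 0.326, 0.1256]
tcp_rot: [3.133, 0.206, -0.005]
wrist_force: [0.3, -0.2, 1.0]
width: 1.001
grip_force: 0.0
```

```bash
python3 - <<'E'
from h import *
s=status.read_state(); p=read_camera("wrist"); W=wristW(p,s)
Rm=R.from_rotvec(s["tcp_rot"]).as_matrix(); print(s["tool_pos"].round(4),Rm.round(4).tolist())
g=p["color"].astype(int).max(2)
im=p["color"].copy()
for x in(.4885,.334,.13),:
    for B in(box(-.035,.035,-.018,.018,.066,.066),box(-.048,.048,-.031,.031,.028,.028)):
        for a in proj(p,place(B,x),W): cv2.circle(im,tuple(np.round(a).astype(int).tolist()),3,(0,255,0),1)
cv2.imwrite("pics/w3.png",im[:,:,::-1])
E
```

```text
[0.4893 0.326  0.1256] [[0.9914, 0.131, -0.0033], [0.131, -0.9914, -0.0021], [-0.0035, 0.0016, -1.0]]
```

View pics/w3.png

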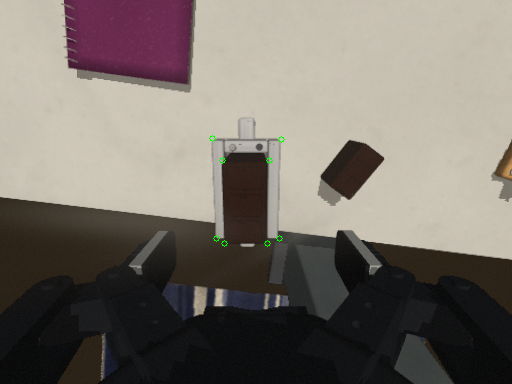

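Prediction matches the picture: mould corners are at (213,139)/(281,139), and the block lies between columns 222 and 269. I'll descend now.

>>> drive_tool:
  rows:
    - [0,0,0,0,-0.008,0.025,1]
    - [0,0,0,0,0,0.025,1]
    - [0,0,0,0,0,0.022,1]
    - [0,0,0,0,0,0.01,1]
    - [0,0,0,0,0,0.007,1]
    - [0,0,0,0,0,0,1]

```text
time: 5.68
tool_pos: [0.49, 0.336, 0.0384]
tcp_rot: [-3.134, -0.208, -0.001]
wrist_force: [1.3, -0.1, -0.4]
width: 1.001
grip_force: 0.0
```

>>> drive_tool:
  rows:
    - [0,0,0,0,0.002,0.005,1]
    - [0,0,0,0,0,0,0]
    - [0,0,0,0,0,0,0]
    - [0,0,0,0,0,0,0]
    - [0,0,0,0,0,0,0]
    - [0,0,0,0,0,0,0]
    - [0,0,0,0,0,0,0]
    - [0,0,0,0,0,0,0]
  force: 35

```text
time: 6.35
tool_pos: [0.4901, 0.3343, 0.0335]
tcp_rot: [-3.134, -0.209, -0.002]
wrist_force: [-1.0, 0.0, 4.7]
width: 0.418
grip_force: 36.0
```

>>> drive_tool:
  rows:
    - [0,0,0,0,0,-0.008,0]
    - [0,0,0,0,0,-0.012,0]
    - [0,0,0,0,0,-0.02,0]
    - [0,0,0,0,0,-0.025,0]
    - [0,0,0,0,0,-0.025,0]
    - [0,0,0,0,0,-0.03,0]
    - [0,0,0,0,0,-0.025,0]
    - [0,0,0,0,0,-0.01,0]

```text
time: 7.02
tool_pos: [0.4913, 0.335, 0.1929]
tcp_rot: [-3.131, -0.208, -0.009]
wrist_force: [1.1, -0.4, -1.1]
width: 0.417
grip_force: 36.0
```

```bash
cat > go.py <<'E'
from h import *
# prints tool-frame shift and turn (deg about tool z) to goal x,y,z,yaw(deg of tool x)
import sys
def go(x,y,z,yaw):
    s=status.read_state(); Rm=R.from_rotvec(s["tcp_rot"]).as_matrix()
    G=np.array([[np.cos(t:=np.radians(yaw)),np.sin(t),0],[np.sin(t),-np.cos(t),0],[0,0,-1]])
    print("pos",s["tool_pos"].round(4),"yaw",round(np.degrees(np.arctan2(Rm[1,0],Rm[0,0])),2),"shift",(Rm.T@(np.array([x,y,z])-s["tool_pos"])).round(4),"turn",R.from_matrix(Rm.T@G).as_rotvec(degrees=True).round(2),"w",round(s["width"],3),"grip",s["grip_force"],"F",s["wrist_force"].round(1))
if __name__=="__main__": go(*map(float,sys.argv[1:5]))
E
python3 - <<'E'
from h import *
P=np.load("wood.npy")
# robust long-edge fit of the base on earlier view
d=np.array([np.cos(np.radians(80.97)),np.sin(np.radians(80.97))]);n=np.array([-d[1],d[0]])
a=P@d;b=P@n
E=[]
for sgn in(1,-1):
    T=[]
    for lo in np.arange(a.min()+.02,a.max()-.03,.004):
        k=(a>=lo)&(a<lo+.004)
        if k.sum()>3: T.append((lo+.002,(sgn*b[k]).max()*sgn))
    T=np.array(T); c=np.polyfit(T[:,0],T[:,1],1); r=T[:,1]-np.polyval(c,T[:,0]); k=abs(r)<.0025; c=np.polyfit(T[k,0],T[k,1],1); print(80.97+np.degrees(np.arctan(c[0])),np.polyval(c,a.mean()),k.sum(),len(T)); E.append(c)
print("a",a.min(),a.max())
E
python3 go.py 0.557 0.015 0.185 81
```

```text
80.94612809907423 -0.5109546341013658 53 53
80.97776419011294 -0.5845372805114873 53 53
a -0.08994740078040066 0.1684590682442824
pos [0.4913 0.335  0.1929] yaw 7.62 shift [0.0226 0.3259 0.0072] turn [  0.09  -0.4  -73.38] w 0.417 grip 36.0144978761673 F [ 1.1 -0.4 -1.1]
```

```bash
python3 go.py 0.548 -0.042 0.30 81
```

```text
pos [0.4913 0.335  0.1929] yaw 7.62 shift [ 0.0069  0.3809 -0.1081] turn [  0.09  -0.4  -73.38] w 0.417 grip 36.0144978761673 F [ 1.1 -0.4 -1.1]
```

>>> drive_tool:
  rows:
    - [0,0,0,0.0005,0.02,-0.012,0]
    - [0,0,0,0.0005,0.03,-0.012,0]
    - [0,0,0,0.0005,0.032,-0.009,0]
    - [0,0,0,0.0005,0.032,-0.009,0]
    - [0,0,0,0.0005,0.032,-0.009,0]
    - [0,0,0,0.0005,0.032,-0.009,0]
    - [0,0,0,0.0005,0.032,-0.009,0]
    - [0,0,0,0.0005,0.032,-0.009,0]

```text
time: 7.68
tool_pos: [0.5247, 0.0929, 0.2653]
tcp_rot: [3.135, 0.209, -0.003]
wrist_force: [0.2, 0.1, -2.0]
width: 0.417
grip_force: 35.9
```

>>> drive_tool:
  rows:
    - [0,0,0,0.0005,0.032,-0.009,0]
    - [0,0,0,0.0005,0.032,-0.009,0]
    - [0,0,0,0.0005,0.032,-0.008,0]
    - [0,0,0,0.0005,0.03,-0.006,0]
    - [0,0,0,0,0.01,0,0]
    - [0,0,-5,0,0,0,0]
    - [0,0,-7,0,0,0,0]
    - [0,0,-7,0,0,0,0]

```text
time: 8.35
tool_pos: [0.5448, -0.0401, 0.2965]
tcp_rot: [-3.054, -0.73, 0.003]
wrist_force: [-0.3, -0.2, -1.7]
width: 0.416
grip_force: 36.1
```

>>> drive_tool:
  rows:
    - [0,0,-7,0,0,0,0]
    - [0,0,-7,0,0,0,0]
    - [0,0,-7,0,0,0,0]
    - [0,0,-7,0,0,0,0]
    - [0,0,-7,0,0,0,0]
    - [0,0,-7,0,0,0,0]
    - [0,0,-7,0,0,0,0]
    - [0,0,-4,0,0,0,0]

```text
time: 9.02
tool_pos: [0.5447, -0.0395, 0.2965]
tcp_rot: [-2.406, -2.017, 0.002]
wrist_force: [-0.3, 0.6, -2.2]
width: 0.418
grip_force: 36.1
```

>>> drive_tool:
  rows:
    - [0,0,0,0,0,0,0]
    - [0,0,0,0,0,0,0]

```text
time: 9.18
tool_pos: [0.545, -0.0396, 0.2968]
tcp_rot: [-2.414, -2.008, 0.002]
wrist_force: [-0.4, 0.2, -1.4]
width: 0.414
grip_force: 36.1
```

```bash
python3 go.py 0.557 0.015 0.15 81; python3 - <<'E'
from h import *
s=status.read_state(); p=read_camera("wrist"); W=wristW(p,s)
C=[.5636,.0565,np.radians(80.96)]
im=p["color"].copy()
hsv=cv2.cvtColor(im,cv2.COLOR_RGB2HSV)
m=((hsv[...,0]>8)&(hsv[...,0]<25)&(hsv[...,1]>90)&(hsv[...,2]>90)).astype(np.uint8)
n,l,st,_=cv2.connectedComponentsWithStats(m); i=1+st[1:,4].argmax(); v,u=np.nonzero(l==i)
P=onz(p,np.c_[u,v],.012,W)[:,:2].astype(np.float32); r=cv2.minAreaRect(P); print(r)
Q=(P-C[:2])@np.array([[np.cos(C[2]),-np.sin(C[2])],[np.sin(C[2]),np.cos(C[2])]]); print("clamp-frame wood extents",Q.min(0),Q.max(0))
for B,c in((box(-.236,.026,-.038,.038,.012,.012),(0,255,0)),(box(0,.012,-.03,.03,.06,.06),(255,0,0)),(box(-.22,-.204,-.012,.012,.165,.165),(0,0,255)),(box(-.222,-.16,-.015,.015,.105,.105),(255,255,0)),(box(-.11,-.102,-.022,.022,.054,.054),(255,0,255))):
    for a in proj(p,place(B,C),W): cv2.circle(im,tuple(np.round(a).astype(int).tolist()),3,c,1)
cv2.imwrite("pics/w4.png",cv2.resize(im[:,:,::-1],(800,600)))
E
```

```text
pos [ 0.545  -0.0396  0.2968] yaw 79.51 shift [0.0559 0.0021 0.1468] turn [-0.1  -0.01 -1.49] w 0.414 grip 36.065754890441895 F [-0.4  0.2 -1.4]
((0.5554637312889099, 0.009898781776428223), (0.14588573575019836, 0.07365894317626953), 80.92744445800781)
clamp-frame wood extents [-0.12026456 -0.03611139] [0.02564582 0.03755976]
```

View pics/w4.png

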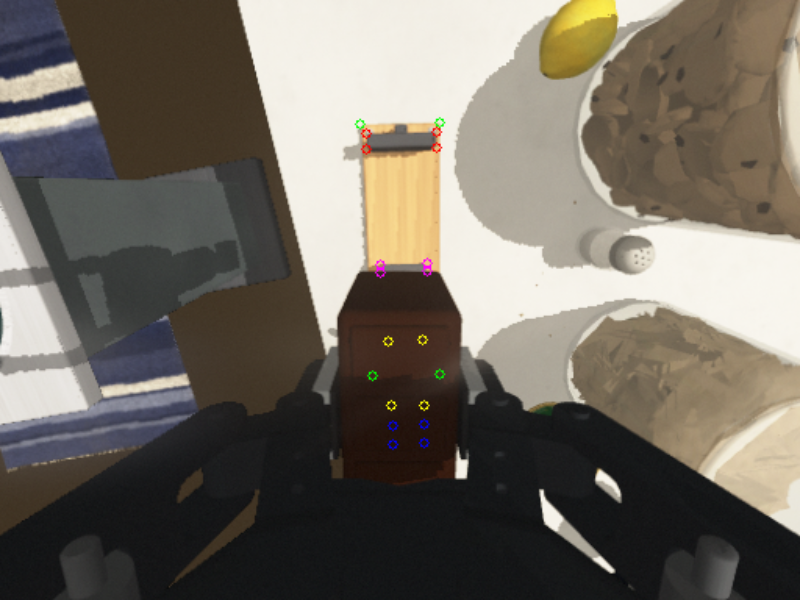

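The overlays fit: the base end is at (360,124)-(440,122), the fixed jaw at (365-437,132-149), and the jaw face starts near (403,266). The block sits square in the fingers. Lowering it between the jaws.

```bash
python3 go.py 0.5566 0.016 0.10 80.96
```

```text
pos [ 0.5451 -0.0397  0.297 ] yaw 79.51 shift [0.0568 0.0014 0.197 ] turn [-0.08 -0.01 -1.45] w 0.419 grip 36.06542229652405 F [-1.1 -0.4 -1.9]
```

>>> drive_tool:
  rows:
    - [0,0,0,0.018,0.0005,0.02,0]
    - [0,0,0,0.02,0.0005,0.03,0]
    - [0,0,0,0.0188,0.0004,0.032,0]
    - [0,0,-1.45,0,0,0.035,0]
    - [0,0,0,0,0,0.035,0]
    - [0,0,0,0,0,0.03,0]
    - [0,0,0,0,0,0.015,0]
    - [0,0,0,0,0,0,0]

```text
time: 9.9
tool_pos: [0.5528, 0.0159, 0.0954]
tcp_rot: [-2.384, -2.036, 0.012]
wrist_force: [-0.9, -0.1, -2.6]
width: 0.415
grip_force: 36.0
```

```bash
python3 go.py 0.5566 0.016 0.0395 80.96
```

```text
pos [0.5528 0.0159 0.0954] yaw 80.99 shift [0.0008 0.0043 0.0558] turn [-0.57  0.08  0.03] w 0.415 grip 36.00661218166351 F [-0.9 -0.1 -2.6]
```

>>> drive_tool:
  rows:
    - [-0.5,0,0,0.0008,0.004,0.01,0]
    - [0,0,0,0,0,0.015,0]
    - [0,0,0,0,0,0.012,0]
    - [0,0,0,0,0,0.008,0]
    - [0,0,0,0,0,0.005,0]
    - [0,0,0,0,0,0,0]

```text
time: 10.4
tool_pos: [0.5609, 0.0157, 0.0498]
tcp_rot: [2.384, 2.038, 0.007]
wrist_force: [0.0, -0.0, -1.6]
width: 0.416
grip_force: 36.1
```

```bash
python3 go.py 0.5566 0.016 0.0395 80.96
```

```text
pos [0.5609 0.0157 0.0498] yaw 81.05 shift [-0.0004 -0.0043  0.0103] turn [0.39 0.01 0.09] w 0.416 grip 36.05174660682678 F [ 0.  -0.  -1.6]
```

>>> drive_tool:
  rows:
    - [0.4,0,0,0,-0.004,0.005,0]
    - [0,0,0,0,0,0,0]
    - [0,0,0,0,0,0,0]
    - [0,0,0,0,0,0,0]

```text
time: 10.73
tool_pos: [0.5581, 0.0163, 0.0461]
tcp_rot: [2.386, 2.04, 0.003]
wrist_force: [0.5, 0.4, -1.0]
width: 0.413
grip_force: 36.0
```

```bash
python3 go.py 0.5566 0.016 0.0395 80.96
```

```text
pos [0.5581 0.0163 0.0461] yaw 81.06 shift [-0.0005 -0.0014  0.0066] turn [ 0.15 -0.01  0.1 ] w 0.413 grip 36.04937195777893 F [ 0.5  0.4 -1. ]
```

>>> drive_tool:
  rows:
    - [0,0,0,0,-0.001,0.002,0]
    - [0,0,0,0,0,0.002,0]
    - [0,0,0,0,0,0.001,0]
    - [0,0,0,0,0,0.001,0]
    - [0,0,0,0,0,0,0]
    - [0,0,0,0,0,0,0]

```text
time: 11.23
tool_pos: [0.5568, 0.0165, 0.0396]
tcp_rot: [2.387, 2.041, 0.002]
wrist_force: [0.6, -0.2, -1.2]
width: 0.417
grip_force: 36.0
```

```bash
python3 go.py 0.5566 0.016 0.0395 80.96
```

```text
pos [0.5568 0.0165 0.0396] yaw 81.07 shift [-0.0005 -0.0001  0.0001] turn [0.1  0.   0.11] w 0.417 grip 36.03585362434387 F [ 0.6 -0.2 -1.2]
```

>>> drive_tool:
  rows:
    - [0,0,0,0,0,0.001,0]
    - [0,0,0,0,0,0,0]
    - [0,0,0,0,0,0,0]

```text
time: 11.48
tool_pos: [0.5568, 0.0164, 0.0395]
tcp_rot: [2.387, 2.041, 0.002]
wrist_force: [-4.1, 0.1, 5.8]
width: 0.421
grip_force: 36.8
```

>>> drive_tool:
  rows:
    - [0,0,0,0,0,0.001,0]
    - [0,0,0,0,0,0,0]
    - [0,0,0,0,0,0,0]

```text
time: 11.73
tool_pos: [0.5569, 0.0164, 0.0395]
tcp_rot: [2.387, 2.041, 0.001]
wrist_force: [-6.2, -0.2, 11.6]
width: 0.419
grip_force: 37.7
```

>>> drive_tool:
  rows:
    - [0,0,0,0,0,-0.001,0]
    - [0,0,0,0,0,0,0.5]
    - [0,0,0,0,0,0,0.6]
    - [0,0,0,0,0,0,0.8]
    - [0,0,0,0,0,0,0.9]
    - [0,0,0,0,0,0,0.9]
    - [0,0,0,0,0,0,0.9]
    - [0,0,0,0,0,0,0.9]

```text
time: 12.4
tool_pos: [0.5567, 0.0165, 0.0385]
tcp_rot: [2.387, 2.041, 0.002]
wrist_force: [1.3, -0.0, 0.8]
width: 0.903
grip_force: 0.0
```

>>> drive_tool:
  rows:
    - [0,0,0,0,0,-0.01,0.9]
    - [0,0,0,0,0,-0.02,0.9]
    - [0,0,0,0,0,-0.035,0.9]
    - [0,0,0,0,0,-0.035,1]
    - [0,0,0,0,0,-0.035,1]
    - [0,0,0,0,0,-0.035,1]
    - [0,0,0,0,0,-0.03,1]
    - [0,0,0,0,0,-0.02,1]

```text
time: 13.07
tool_pos: [0.5577, 0.0165, 0.2639]
tcp_rot: [2.384, 2.038, 0.009]
wrist_force: [0.5, 0.1, -0.0]
width: 0.998
grip_force: 0.0
```

```bash
python3 go.py 0.5285 -0.15 0.26 -9; python3 go.py 0.5285 -0.15 0.26 171
```

```text
pos [0.5577 0.0165 0.2639] yaw 81.07 shift [-0.169  -0.0031  0.0037] turn [ 0.31 -0.39 90.07] w 0.998 grip 0.0 F [ 0.5  0.1 -0. ]
pos [0.5577 0.0165 0.2639] yaw 81.07 shift [-0.169  -0.0031  0.0037] turn [  0.39   0.31 -89.93] w 0.998 grip 0.0 F [ 0.5  0.1 -0. ]
```

```bash
python3 go.py 0.531 -0.1445 0.26 -9.04
```

```text
pos [0.5577 0.0165 0.2639] yaw 81.07 shift [-0.1632 -0.0014  0.0038] turn [ 0.31 -0.39 90.11] w 0.998 grip 0.0 F [ 0.5  0.1 -0. ]
```

>>> drive_tool:
  rows:
    - [0,0,0,-0.025,0,0,1]
    - [0,0,0,-0.035,0,0,1]
    - [0,0,0,-0.035,0,0,1]
    - [0,0,0,-0.035,0,0,1]
    - [0,0,0,-0.033,0,0,1]
    - [0,0,6,0,0,0,1]
    - [0,0,7,0,0,0,1]
    - [0,0,7,0,0,0,1]

```text
time: 13.73
tool_pos: [0.5307, -0.1455, 0.2594]
tcp_rot: [2.711, 1.584, 0.003]
wrist_force: [0.2, -0.2, 1.2]
width: 0.996
grip_force: 0.0
```

>>> drive_tool:
  rows:
    - [0,0,7,0,0,0,1]
    - [0,0,7,0,0,0,1]
    - [0,0,7,0,0,0,1]
    - [0,0,7,0,0,0,1]
    - [0,0,7,0,0,0,1]
    - [0,0,7,0,0,0,1]
    - [0,0,7,0,0,0,1]
    - [0,0,7,0,0,0,1]

```text
time: 14.4
tool_pos: [0.5309, -0.1445, 0.2595]
tcp_rot: [3.138, 0.129, 0.004]
wrist_force: [0.2, 0.8, -0.4]
width: 0.998
grip_force: 0.0
```

>>> drive_tool:
  rows:
    - [0,0,7,0,0,0,1]
    - [0,0,6,0,0,0,1]
    - [0,0,0,0,0,0,1]
    - [0,0,0,0,0,0,1]

```text
time: 14.73
tool_pos: [0.531, -0.1445, 0.2593]
tcp_rot: [3.134, -0.213, 0.004]
wrist_force: [0.4, -0.2, 0.0]
width: 1.003
grip_force: 0.0
```

```bash
python3 go.py 0.531 -0.1445 0.26 -9.04; cat > look.py <<'E'
from h import *
import sys
s=status.read_state(); p=read_camera("wrist"); W=wristW(p,s)
C=[.563,.0565,np.radians(80.96)]
im=p["color"].copy(); cv2.imwrite("pics/raw_"+sys.argv[1],im[:,:,::-1])
r=float(sys.argv[2])
for B,c in((box(-.236,.026,-.038,.038,.012,.012),(0,255,0)),(box(0,.012,-.03,.03,.06,.06),(255,0,0)),(box(-.22,-.204,-.012,.012,.165,.165),(0,0,255)),(box(-.0775,-.0075,-.018,.018,.072,.072),(0,255,255)),(box(-.126+r,-.118+r,-.022,.022,.054,.054),(255,0,255)),(box(-.181,-.171,-.009,.009,.161,.161),(255,255,0))):
    for a in proj(p,place(B,C),W): cv2.circle(im,tuple(np.round(a).astype(int).tolist()),2,c,1)
cv2.imwrite("pics/"+sys.argv[1],cv2.resize(im[:,:,::-1],(800,600)))
E
python3 look.py w5.png 0.01
```

```text
pos [ 0.531  -0.1445  0.2593] yaw -7.76 shift [-0.      0.     -0.0007] turn [ 0.01 -0.13  1.28] w 1.003 grip 0.0 F [ 0.4 -0.2  0. ]
```

View pics/w5.png

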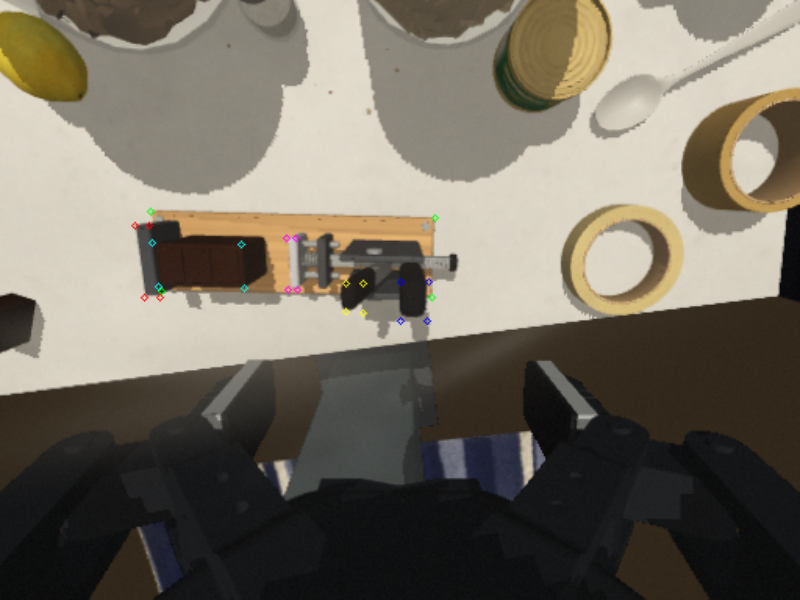

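The block stands square by the fixed jaw, at (152-265, 237-290). The jaw face is at (290,262), trigger top (355,288) and handle top (412,290) as predicted. I'll lower the open fingers over the trigger and handle.

>>> drive_tool:
  rows:
    - [0,0,1.3,0.0015,0,0.02,1]
    - [0,0,0,0,0,0.025,1]
    - [0,0,0,0,0,0.025,1]
    - [0,0,0,0,0,0.025,1]
    - [0,0,0,0,0,0.025,1]
    - [0,0,0,0,0,0.015,1]
    - [0,0,0,0,0,0.006,1]
    - [0,0,0,0,0,0,1]

```text
time: 15.45
tool_pos: [0.5313, -0.1443, 0.1158]
tcp_rot: [-3.131, 0.251, 0.003]
wrist_force: [-0.4, -0.6, -0.7]
width: 0.997
grip_force: 0.0
```

>>> drive_tool:
  rows:
    - [0,0,0,0,0,0,0.8]
    - [0,0,0,0,0,0,0.8]
    - [0,0,0,0,0,0,0.8]
  force: 40

```text
time: 15.7
tool_pos: [0.534, -0.1447, 0.1194]
tcp_rot: [3.131, -0.252, 0.007]
wrist_force: [-0.3, 1.7, 0.2]
width: 0.8
grip_force: 1.0
```

```bash
python3 go.py 0.532 -0.1445 0.118 -9.04;python3 look.py w6.png 0.01
```

```text
pos [ 0.534  -0.1447  0.1194] yaw -9.22 shift [-0.002   0.0001  0.0014] turn [-0.02 -0.25 -0.18] w 0.8 grip 1.0347706417087466 F [-0.3  1.7  0.2]
```

View pics/w6.png

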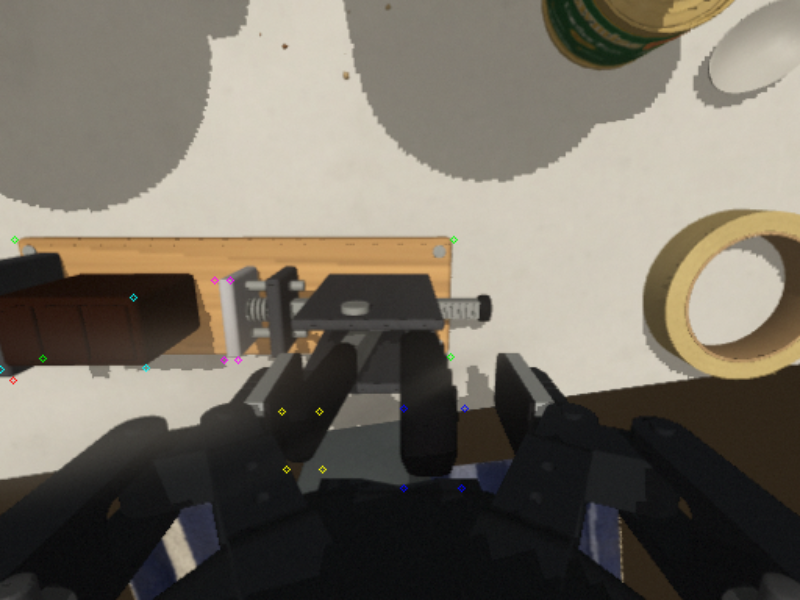

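The jaw face plate is at (240,315), the back plate at (283,310) and the block's end at (195,320). The trigger (320,410) and handle (428,410) are both between the fingers. First stroke.

>>> drive_tool:
  rows:
    - [0,0,0,-0.001,0.0015,0,0.7]
    - [0,0,0,0,0,0,0.55]
    - [0,0,0,0,0,0,0.45]
    - [0,0,0,0,0,0,0.37]
    - [0,0,0,0,0,0,0.37]
    - [0,0,0,0,0,0,0.37]

```text
time: 16.25
tool_pos: [0.5332, -0.1442, 0.1209]
tcp_rot: [-3.127, 0.255, -0.008]
wrist_force: [-3.7, 7.7, 13.3]
width: 0.386
grip_force: 42.0
```

```bash
cat > jaw.py <<'E'
from h import *
s=status.read_state(); p=read_camera("wrist"); W=wristW(p,s)
C=[.563,.0565,np.radians(80.96)]
print("pos",s["tool_pos"].round(4),"w",round(s["width"],3),"g",round(s["grip_force"],1),"F",s["wrist_force"].round(1))
d=np.array([np.cos(C[2]),np.sin(C[2])])
# bright/wood profiles along clamp x at several y (top edges z=.054 / back plate), print class string
for y in(-.004,.004,.012,.016):
    xs=np.arange(-.16,-.04,.0005); X=place(np.c_[xs,np.full_like(xs,y),np.full_like(xs,.054)],C)
    uv=proj(p,X,W).astype(np.float32); c=cv2.remap(p["color"],uv[:,:1],uv[:,1:],1)[:,0]; h=cv2.cvtColor(c[None],cv2.COLOR_RGB2HSV)[0].astype(int)
    k=np.where(h[:,2]<85,"#",np.where((h[:,1]<60),"=",".")); 
    print(y,"".join(k[::2]))
for n in("jaw_face","jaw_back","block"):
    for m in masks_of(p,n)[:1]: print(n,round(m["score"],2),np.round(m["bbox"],1))
E
python3 jaw.py; python3 -c "
import cv2;from h import *
p=read_camera('wrist');cv2.imwrite('pics/w7.png',cv2.resize(p['color'][120:330,:380,::-1],(760,420)))"
```

```text
pos [ 0.5332 -0.1442  0.1209] w 0.386 g 42.0 F [-3.7  7.7 13.3]
-0.004 ############==========##############==#=======####=========....#########################################################
0.004 .............#======##############==========######=========.....########################################################
0.012 #.....................########=##=..........===============.................############################################
0.016 ###......................####======.............===========.......................######################################
jaw_face 0.85 [131.7 170.9 190.8 228.3]
jaw_back 0.98 [130.  168.7 305.5 226.1]
block 0.81 [  0.  171.  129.1 232.7]
```

View pics/w7.png

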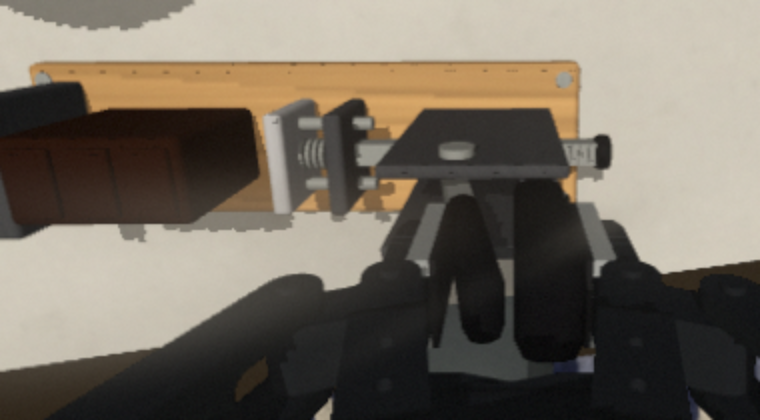

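>>> drive_tool:
  rows:
    - [0,0,0,0,0,0,0.6]
    - [0,0,0,0,0,0,0.82]
    - [0,0,0,0,0,0,0.82]
    - [0,0,0,0,0,0,0.82]
    - [0,0,0,0,0,0,0.6]
    - [0,0,0,0,0,0,0.45]
    - [0,0,0,0,0,0,0.385]
    - [0,0,0,0,0,0,0.385]

```text
time: 17.17
tool_pos: [0.5325, -0.1438, 0.1201]
tcp_rot: [-3.127, 0.254, -0.005]
wrist_force: [-3.5, 10.2, 12.8]
width: 0.39
grip_force: 27.9
```

>>> drive_tool:
  rows:
    - [0,0,0,0,0,0,0.385]
    - [0,0,0,0,0,0,0.385]

```text
time: 17.33
tool_pos: [0.5325, -0.1438, 0.1201]
tcp_rot: [-3.127, 0.254, -0.005]
wrist_force: [-3.1, 10.8, 12.6]
width: 0.393
grip_force: 27.9
```

```bash
python3 jaw.py
```

```text
pos [ 0.5325 -0.1438  0.1201] w 0.393 g 27.9 F [-3.1 10.8 12.6]
-0.004 ############=================##############========#=#####========######################################################
0.004 .....................=======#############=========########========######################################################
0.012 #............................#######======.........===============..........############################################
0.016 ###.............................####======.............===========................######################################
jaw_face 0.68 [121.8 170.6 180.8 228.9]
jaw_back 0.7 [121.  168.8 299.2 226. ]
block 0.76 [  0.8 168.2 123.7 231.3]
```

>>> drive_tool:
  rows:
    - [0,0,0,0,0,0,0.6]
    - [0,0,0,0,0,0,0.82]
    - [0,0,0,0,0,0,0.82]
    - [0,0,0,0,0,0,0.82]
    - [0,0,0,0,0,0,0.6]
    - [0,0,0,0,0,0,0.45]
    - [0,0,0,0,0,0,0.385]
    - [0,0,0,0,0,0,0.385]

```text
time: 18.2
tool_pos: [0.5326, -0.1438, 0.1202]
tcp_rot: [-3.127, 0.255, -0.005]
wrist_force: [-3.5, 11.3, 13.6]
width: 0.391
grip_force: 27.6
```

>>> drive_tool:
  rows:
    - [0,0,0,0,0,0,0.385]

```text
time: 18.28
tool_pos: [0.5326, -0.1438, 0.1202]
tcp_rot: [-3.127, 0.255, -0.005]
wrist_force: [-3.0, 10.9, 13.1]
width: 0.391
grip_force: 27.5
```

```bash
python3 jaw.py
```

```text
pos [ 0.5326 -0.1438  0.1202] w 0.391 g 27.5 F [-3.  10.9 13.1]
-0.004 ############========================##############=====#=====#####========##############################################
0.004 ............................=======###############=======#########========##############################################
0.012 #...................................#########=====.......=================..############################################
0.016 ###.....................................####======............============........######################################
jaw_face 0.69 [111.9 168.  172.3 229.8]
jaw_back 0.65 [111.6 166.9 291.2 225.4]
block 0.65 [  1.2 172.7 118.5 233.4]
```

>>> drive_tool:
  rows:
    - [0,0,0,0,0,0,0.6]
    - [0,0,0,0,0,0,0.82]
    - [0,0,0,0,0,0,0.82]
    - [0,0,0,0,0,0,0.82]
    - [0,0,0,0,0,0,0.6]
    - [0,0,0,0,0,0,0.5]
    - [0,0,0,0,0,0,0.43]
    - [0,0,0,0,0,0,0.385]

```text
time: 19.15
tool_pos: [0.5326, -0.1438, 0.1202]
tcp_rot: [-3.127, 0.255, -0.005]
wrist_force: [-4.2, 9.2, 13.5]
width: 0.39
grip_force: 27.4
```

>>> drive_tool:
  rows:
    - [0,0,0,0,0,0,0.385]
    - [0,0,0,0,0,0,0.385]

```text
time: 19.32
tool_pos: [0.5326, -0.1438, 0.1202]
tcp_rot: [-3.127, 0.255, -0.005]
wrist_force: [-4.1, 10.6, 13.5]
width: 0.392
grip_force: 27.3
```

```bash
python3 jaw.py; python3 -c "
import cv2;from h import *
p=read_camera('wrist');cv2.imwrite('pics/w8.png',cv2.resize(p['color'][120:330,:380,::-1],(760,420)))"
```

```text
pos [ 0.5326 -0.1438  0.1202] w 0.392 g 27.3 F [-4.1 10.6 13.5]
-0.004 ############===============================##############========#########========######################################
0.004 ...................................=======###############=======##########========######################################
0.012 #..........................................#########======......==================######################################
0.016 ###............................................#####=====.............============.#####################################
jaw_face 0.64 [101.9 169.6 163.9 229. ]
jaw_back 0.71 [100.2 168.4 198.3 225.5]
block 0.16 [103.4 169.  164.5 231.2]
```

View pics/w8.png

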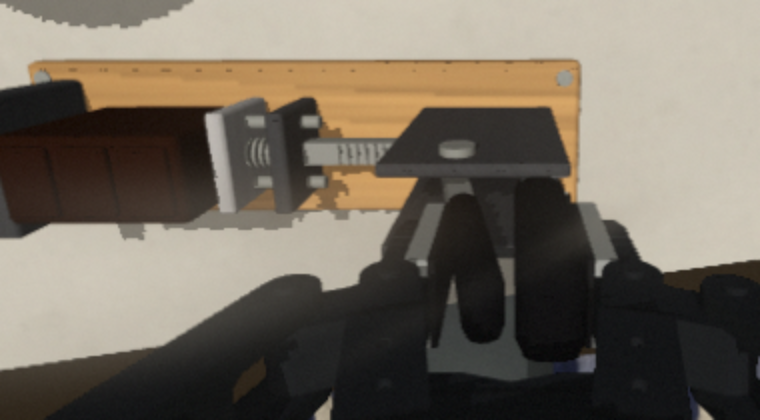

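The jaw face at (235,155) is now just at the block's end. Next stroke should slide the block to the fixed jaw.

>>> drive_tool:
  rows:
    - [0,0,0,0,0,0,0.6]
    - [0,0,0,0,0,0,0.82]
    - [0,0,0,0,0,0,0.82]
    - [0,0,0,0,0,0,0.82]
    - [0,0,0,0,0,0,0.6]
    - [0,0,0,0,0,0,0.53]
    - [0,0,0,0,0,0,0.48]
    - [0,0,0,0,0,0,0.43]

```text
time: 20.23
tool_pos: [0.5329, -0.1422, 0.1199]
tcp_rot: [-3.123, 0.256, -0.005]
wrist_force: [-0.4, 17.3, 12.1]
width: 0.438
grip_force: 14.5
```

>>> drive_tool:
  rows:
    - [0,0,0,0,0,0,0.4]
    - [0,0,0,0,0,0,0.385]
    - [0,0,0,0,0,0,0.385]
    - [0,0,0,0,0,0,0.385]

```text
time: 20.57
tool_pos: [0.5326, -0.1438, 0.1203]
tcp_rot: [-3.127, 0.255, -0.005]
wrist_force: [-3.0, 11.6, 13.5]
width: 0.393
grip_force: 27.4
```

```bash
python3 jaw.py
```

```text
pos [ 0.5326 -0.1438  0.1203] w 0.393 g 27.4 F [-3.  11.6 13.5]
-0.004 ############======================================###############====#==##=######========###############################
0.004 ...........##.............................=======################======##########========###############################
0.012 #.................................................##########=====......==================###############################
0.016 ###...................................................#####======...........=============.##############################
jaw_face 0.64 [ 95.5 166.5 157.  227.8]
jaw_back 0.96 [ 90.9 168.3 197.4 225.6]
block 0.89 [  0.  168.9  96.8 231.4]
```

>>> drive_tool:
  rows:
    - [0,0,0,0,0,0,0.6]
    - [0,0,0,0,0,0,0.82]
    - [0,0,0,0,0,0,0.82]
    - [0,0,0,0,0,0,0.82]
    - [0,0,0,0,0,0,0.6]
    - [0,0,0,0,0,0,0.53]
    - [0,0,0,0,0,0,0.48]
    - [0,0,0,0,0,0,0.45]

```text
time: 21.43
tool_pos: [0.5329, -0.1421, 0.1197]
tcp_rot: [-3.123, 0.256, -0.005]
wrist_force: [-1.2, 16.9, 12.0]
width: 0.455
grip_force: 8.7
```

>>> drive_tool:
  rows:
    - [0,0,0,0,0,0,0.45]
    - [0,0,0,0,0,0,0.45]
    - [0,0,0,0,0,0,0.45]

```text
time: 21.68
tool_pos: [0.5329, -0.1422, 0.1197]
tcp_rot: [-3.124, 0.255, -0.005]
wrist_force: [-0.6, 16.4, 11.6]
width: 0.449
grip_force: 8.5
```

```bash
python3 jaw.py
```

```text
pos [ 0.5329 -0.1422  0.1197] w 0.449 g 8.5 F [-0.6 16.4 11.6]
-0.004 ###########========================================###############====#==#==######========##############################
0.004 ...........................................=======################=====###########========##############################
0.012 #..................................................##########=====......=====#============##############################
0.016 ###....................................................#####======...........=============.#############################
jaw_face 0.79 [ 95.5 169.3 158.  227.8]
block 0.83 [  0.  170.9 100.3 233.9]
```

>>> drive_tool:
  rows:
    - [0,0,0,0,0,0,0.42]
    - [0,0,0,0,0,0,0.4]
    - [0,0,0,0,0,0,0.385]
    - [0,0,0,0,0,0,0.385]
    - [0,0,0,0,0,0,0.385]

```text
time: 22.3
tool_pos: [0.5326, -0.1438, 0.1203]
tcp_rot: [-3.127, 0.255, -0.005]
wrist_force: [-4.0, 10.4, 13.2]
width: 0.39
grip_force: 27.8
```

```bash
python3 jaw.py; python3 -c "
import cv2;from h import *
p=read_camera('wrist');cv2.imwrite('pics/w9.png',cv2.resize(p['color'][120:330,:380,::-1],(760,420)))"
```

```text
pos [ 0.5326 -0.1438  0.1203] w 0.39 g 27.8 F [-4.  10.4 13.2]
-0.004 ############=============================================#################==######========##############################
0.004 ...........................................=============##########################========##############################
0.012 #.......................................................###########====##========#========##############################
0.016 ###..........................................................#####======.....==============#############################
jaw_face 0.87 [ 92.  167.  156.8 228.8]
block 0.84 [  2.  171.2  96.9 231.4]
```

View pics/w9.png

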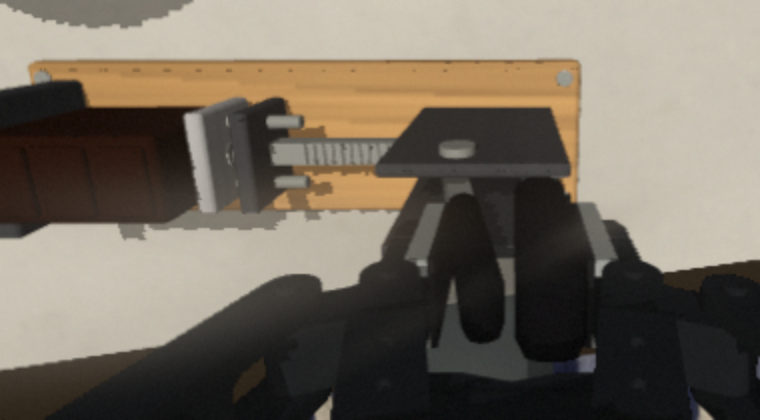

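The face is pressed on the block and the back plate has closed up by about 7 mm. The block is against the fixed jaw and the trigger is held squeezed. Handing in.

```bash
python3 -c "
from h import *
print(workorder.finish_job())"
```

```text
the job is handed in; nothing more can be done
None
```

I've handed the job in: the chocolate block is clamped against the fixed jaw, the sprung face is pushed in about 7 mm by camera estimate (half travel is 8 mm), and the trigger is still held squeezed; no pass/fail result came back.

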